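# Stopper three sample vials in order

## Task

Close the three vials that have round stoppers: with a fingertip press each stopper gently straight down until it sits home on its glass rim, first the narrowest, then the middle one, then the widest. Leave the square-stoppered vial vented, and do not pull up any stopper, shift or lift the vial blocks, or disturb the other things on the table.

Things in the scene. Friction and masses are not known exactly. Their poses are not given: they have to be found in the camera images.
- stopper_narrow_top (a point): centre of the top face of a grey stopper: round cap 18 mm in diameter, the narrowest. The cap is 6 mm thick with a 5 mm springy black rubber washer under it, and moves straight down; its top face is 80 mm above the table at joint value 0 and 70 mm above it when home on the glass rim.
- stopper_narrow (a joint): how far that stopper is pressed down, in m: starts between 0 and 0.0025, 0.010 is fully home on the rim; negative means pulled up. It slides down at about 3 N, stays where it is left, and at 0.010 the washer meets the rim. The rubber washer lets the cap sink by 1 mm per 4 N (4 mm at most) while it is pressed, on top of this travel, and brings it back when let go.
- block_narrow: loose aluminium block 60 x 60 mm, 28 mm high, about 0.5 kg, standing on the table, with the glass vial (rim 59 mm above the table) that carries the narrow stopper upright in its centre. Origin at the centre of its underside, z up. The block and vial are not to be moved; the glass bears no more than 40 N.
- stopper_medium_top (a point): centre of the top face of a grey stopper: round cap 26 mm in diameter, the middle size. The cap is 6 mm thick with a 5 mm springy black rubber washer under it, and moves straight down; its top face is 80 mm above the table at joint value 0 and 70 mm above it when home on the glass rim.
- stopper_medium (a joint): how far that stopper is pressed down, in m: starts between 0 and 0.0025, 0.010 is fully home on the rim; negative means pulled up. It slides down at about 3 N, stays where it is left, and at 0.010 the washer meets the rim. The rubber washer lets the cap sink by 1 mm per 4 N (4 mm at most) while it is pressed, on top of this travel, and brings it back when let go.
- block_medium: loose aluminium block 60 x 60 mm, 28 mm high, about 0.5 kg, standing on the table, with the glass vial (rim 59 mm above the table) that carries the medium stopper upright in its centre. Origin at the centre of its underside, z up. The block and vial are not to be moved; the glass bears no more than 40 N.
- stopper_wide_top (a point): centre of the top face of a grey stopper: round cap 34 mm in diameter, the widest. The cap is 6 mm thick with a 5 mm springy black rubber washer under it, and moves straight down; its top face is 80 mm above the table at joint value 0 and 70 mm above it when home on the glass rim.
- stopper_wide (a joint): how far that stopper is pressed down, in m: starts between 0 and 0.0025, 0.010 is fully home on the rim; negative means pulled up. It slides down at about 3 N, stays where it is left, and at 0.010 the washer meets the rim. The rubber washer lets the cap sink by 1 mm per 4 N (4 mm at most) while it is pressed, on top of this travel, and brings it back when let go.
- block_wide: loose aluminium block 60 x 60 mm, 28 mm high, about 0.5 kg, standing on the table, with the glass vial (rim 59 mm above the table) that carries the wide stopper upright in its centre. Origin at the centre of its underside, z up. The block and vial are not to be moved; the glass bears no more than 40 N.
- stopper_square_top (a point): centre of the top face of a grey stopper: square cap 26 x 26 mm; this one is to be left as it is. The cap is 6 mm thick with a 5 mm springy black rubber washer under it, and moves straight down; its top face is 80 mm above the table at joint value 0 and 70 mm above it when home on the glass rim.
- stopper_square (a joint): how far that stopper is pressed down, in m: starts between 0 and 0.0025, 0.010 is fully home on the rim; negative means pulled up. It slides down at about 3 N, stays where it is left, and at 0.010 the washer meets the rim. The rubber washer lets the cap sink by 1 mm per 4 N (4 mm at most) while it is pressed, on top of this travel, and brings it back when let go.
- block_square: loose aluminium block 60 x 60 mm, 28 mm high, about 0.5 kg, standing on the table, with the glass vial (rim 59 mm above the table) that carries the square stopper upright in its centre. Origin at the centre of its underside, z up. The block and vial are not to be moved; the glass bears no more than 40 N.
- bottle: bystander: white frosted bottle with screw cap, 39 mm in diameter, 89 mm tall. Origin at the centre of its underside, on the table.
- gel_bottle: bystander: gel bottle with a screw cap, 43 mm in diameter, 109 mm tall. Origin at the centre of its underside, on the table.
- dropper: bystander: small dropper bottle, 27 mm in diameter, 60 mm tall. Origin at the centre of its underside, on the table.
- tape: bystander: roll of paper tape lying flat, 66 mm in diameter, 19 mm high. Origin at the centre of its underside, on the table.

How it is judged:
By the outcome, as a careful person would: the job done as asked, in the order asked, and still so for the second after the job is handed in, with the robot touching nothing.
It also fails if it takes over 43 s, if anything falls off the work surface, if the arm or the gripper's body presses on something with over 40 N, if the wrist force passes 120 N, or if a joint passes its speed limit or range.

## Robot

A 7-joint arm with a two-finger parallel gripper is mounted at the origin on the work surface; the furniture and walls round the work are solid. World frame = base frame: x ahead of the robot, y to its left, z up, the work surface at z = 0. Lengths are in mm, angles in rad, forces in N, time in s.
With the tool pointing down it reaches from about 400 to 875 mm from the base axis. Payload 4.4 kg.
Tool frame: the origin (TCP) lies at the very end of the fingers, on their centre line; the grasp point (between the pads) lies ctrl.grip_depth behind it (ctrl.grip_depth is the distance from the TCP to the grasp point, in mm); y points along the fingers, x is the direction in which the jaws open and shut, and the axes are right-handed (so a half turn about y gives the same grasp; the last joint's range is limited). The gripper opens to 85 mm and grips with 20 to 120 N. Pads are 22 mm wide; open, the fingers measure 114 mm over their backs; the gripper's body (76 mm by 85 mm) begins 54 mm behind the grasp point. The pads swing forward as they close: fully open they stand 13 mm farther back than shut.
Start: joints at [-1.221, 0.628, 0.038, 1.517, -0.027, 0.996, -0.02], TCP at [262.528, 594.64, 231.313] pointing down, gripper open.
Joint ranges: [-3.06, 3.06], [-0.37, 2.12], [-1.25, 1.32], [0.18, 2.47], [-1.1, 4.24], [0.23, 1.98], [-2.94, 2.94]. Speed limits (rad/s): [2.57, 2.57, 3.14, 3.14, 3.14, 3.14, 3.14].

## Interface

Orientations are given as [roll, pitch, yaw] about the fixed x, y, z axes, in that order (R = Rz(yaw) Ry(pitch) Rx(roll)).
In Python, from cell import ctrl gives the robot as it stands.
- The arm moves only by the tool apply_moves, never from a script. Its argument "motion" is a list of rows, each a list of 5 numbers: the shift along the tool's x, y, z in cm, then the turn about the tool's y in rad, then the finger opening in cm, from 0 to 8.54. In form: [[tx, ty, tz, roll, hand], ...]. A call has 1 to 20 rows; each row is the pose to reach, as a shift and turn from the pose commanded when the call began, along the tool's axes at that moment; what a row does not reach only later rows make up. A row lasts 1/8 s, in which the tool goes at most 62.5 mm and 10.7 degrees, less where a joint would pass 70% of its speed; a pose out of reach is approached as far as the arm can. A call with a gripper value outside its range is refused whole. The fingers move at their own pace and stop on an object; the grip force is fixed at half the most. Time passes only in rows, so rows that repeat a pose let the fingers close. It gives the time, the measured TCP pose, the force and the opening at its end, in the units of the state.
- ctrl.read_state(): the state, without advancing time (a new reading comes with each control period).
- ctrl.get_image(name): name is "scene" or "top" or "wrist"; returns a dict with "image" (420x560x3 uint8, red, green, blue), "vfov" (degrees; the focal length in pixels is half the picture's height over the tangent of half this angle, whatever the lens; pixels are square), "cx", "cy" (the principal point, pixels), "k1" (the pictures are not rectified: a ray, as slopes to the right and down, at radius r is drawn at 1 + k1 r^2 times it, then the intrinsics apply), "extrinsics" (4x4, takes a point from world to camera coordinates); the wrist camera has in their place "tool_from_camera" (4x4, takes a point from camera to tool coordinates, whose origin is the TCP and whose axes are the tool frame's). Camera axes: x right, y up, looking along -z (the intrinsics and any distortion apply to the point x, -y, -z); pixel columns grow to the right and rows downward; lengths in mm; the calibration is good to about 2 mm. A picture is of the moment at which its call begins: read the wrist's pose just before it. There is no depth.
- ctrl.finish_job(): hands the job in, once; it reports no verdict.
Trained networks look in a picture, given as the dict that the camera call returned (one of the last four; its "shot" number tells which), for a name from the list of things; names that differ only in an ending like _2 or _b are one class to them, and where a whole thing is asked for, a point or a joint stands for the part that bears it (a point fixed in the world has none). Each returns a list of dicts, best first, with "confidence" (0 to 1); they miss things now and then, are a little off and sometimes report something else, mostly with a low value. They report only what shows in the picture. A call takes as long as a camera call.
- ctrl.search_frame(picture, query): "location" ([x, y, z] in mm, in world coordinates, good to about 4 mm: the middle of the surface that is visible of it).
- ctrl.mark_of(picture, query): "location" ([x, y, z] in mm, in world coordinates, good to about 4 mm: a listed point, or the origin of a listed thing).
The state is a dict: "clock": time; "qpos": joint angles; "qd": joint speeds; "tau": joint torques, N m; "eef_pos": TCP position; "tool_rot": TCP orientation; "force": force on the tool from outside, world axes, zero at the start; "torque": the same for the moment, N m; "width": finger opening in mm.
Only numpy, scipy, OpenCV 4.12 (cv2) and the standard library are available. Lean on these libraries where they do the work, as an engineer would, in place of code of your own. Each camera call takes 0.05 s, during which the arm holds its last target.

## Working session

There is one attempt and no reset: what is moved stays moved. The work goes in short steps, Python scripts to look and compute and a tool call to move; the robot and the scene stay as the last step left them, time stands still between calls to the robot, and variables do not carry over. Pictures are saved under pics/ and viewed, and the job is handed in when it is done.

Besides the shell and the picture viewer there is one more tool, called after "Request:" as name(argument=value, ...) on one line, values as JSON. apply_moves: Moves the arm, as the interface text tells. Its arguments: {"type":"object","properties":{"motion":{"type":"array","items":{"type":"array","items":{"type":"number"}}}},"required":["motion"]}

```bash
ls; mkdir -p pics; cat > h.py <<'E'
import numpy as np, cv2
from cell import ctrl
E
python3 - <<'E'
from h import *
s=ctrl.read_state(); print(s)
for n in ("scene","top"):
    p=ctrl.get_image(n); cv2.imwrite(f"pics/{n}0.png",cv2.cvtColor(p["image"],cv2.COLOR_RGB2BGR))
    print(n,p["vfov"],p["cx"],p["cy"],p["k1"],np.round(p["extrinsics"],3).tolist())
    for q in ["stopper_narrow_top","stopper_medium_top","stopper_wide_top","stopper_square_top","bottle","gel_bottle","dropper","tape"]:
        print(q,[(np.round(d["location"],1).tolist(),round(d["confidence"],2)) for d in ctrl.mark_of(p,q)[:3]])
E
```

```text
pics
{'clock': 0.0, 'qpos': array([-1.22078184,  0.62935238,  0.03842934,  1.51839787, -0.02699423,
        0.99629214, -0.02001292]), 'qd': array([-2.08642387e-04, -5.80190458e-04, -5.11736072e-04,  1.15454014e-03,
        1.96303453e-04, -8.62233931e-04,  8.70205990e-05]), 'tau': array([ 2.07431367e-04, -5.63382876e+01,  1.22627456e+00, -1.93447763e+01,
        1.10301166e-02,  1.03546330e-02,  6.05161787e-06]), 'eef_pos': array([262.26811841, 594.03955129, 230.37525691]), 'tool_rot': array([-1.57082026,  0.00193192,  1.15498156]), 'force': array([-0.36159021, -0.48786698, -0.02414857]), 'torque': array([0.05976441, 0.04139701, 0.03743976]), 'width': 85.28210314359423}
scene 46.90126886164212 278.27182294786843 201.89181436329412 -0.057341839968304116 [[0.713, -0.701, 0.019, -512.741], [0.269, 0.299, 0.915, -175.384], [-0.648, -0.647, 0.402, -1011.105], [0.0, 0.0, 0.0, 1.0]]
stopper_narrow_top [([496.9, -308.7, 80.7], 0.53)]
stopper_medium_top [([431.3, 69.2, 75.9], 0.55)]
stopper_wide_top [([481.7, -191.1, 81.7], 0.46)]
stopper_square_top [([481.6, -55.4, 80.9], 0.6)]
bottle [([632.9, -89.3, 2.8], 0.67)]
gel_bottle [([623.9, -233.3, -4.7], 0.67)]
dropper [([624.4, 11.9, -1.3], 0.63)]
tape [([448.5, -473.3, 3.3], 0.64)]
top 53.41060826975821 283.87897539539637 208.5879554519075 0.017104824721523117 [[-0.007, -1.0, -0.007, -161.662], [0.982, -0.008, 0.188, -549.076], [-0.188, -0.006, 0.982, -848.307], [0.0, 0.0, 0.0, 1.0]]
stopper_narrow_top [([493.9, -305.1, 77.4], 0.62)]
stopper_medium_top [([620.9, 10.3, 6.2], 0.63), ([430.3, 74.5, 81.5], 0.6)]
stopper_wide_top [([476.2, -190.7, 79.2], 0.74)]
stopper_square_top [([484.8, -57.2, 76.7], 0.51)]
bottle [([631.3, -85.7, 1.3], 0.58)]
gel_bottle [([621.3, -237.9, 0.8], 0.8)]
dropper [([620.9, 11.3, 2.2], 0.67)]
tape [([445.9, -471.1, 0.6], 0.88)]
```

View images.

View pics/top0.png

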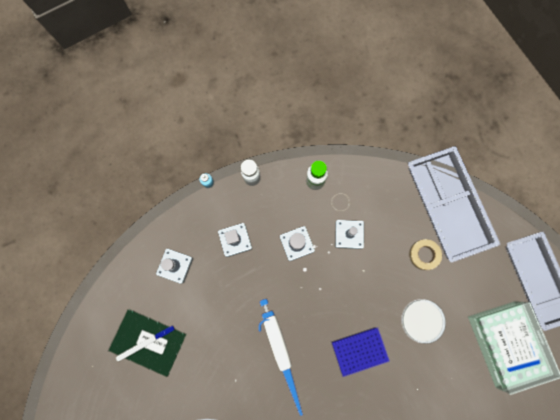

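View pics/scene0.png

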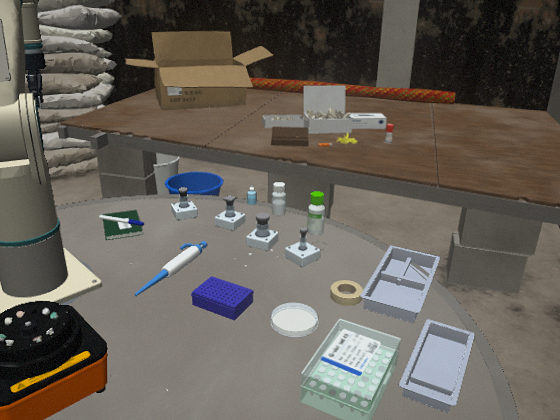

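```bash
cat >> h.py <<'E'
def proj(p,X,E=None):
    E=p["extrinsics"] if E is None else E
    X=np.atleast_2d(X).astype(float); c=X@E[:3,:3].T+E[:3,3]
    u=c[:,0]/-c[:,2]; v=-c[:,1]/-c[:,2]; r=u*u+v*v; k=1+p["k1"]*r
    f=p["image"].shape[0]/2/np.tan(np.radians(p["vfov"]/2))
    return np.c_[p["cx"]+f*u*k,p["cy"]+f*v*k]
def back(p,px,z,E=None):
    E=p["extrinsics"] if E is None else E
    f=p["image"].shape[0]/2/np.tan(np.radians(p["vfov"]/2))
    d=(np.array(px)-[p["cx"],p["cy"]])/f
    u=d.copy()
    for _ in range(20): u=d/(1+p["k1"]*(u@u))
    R=E[:3,:3]; t=E[:3,3]; C=-R.T@t; w=R.T@np.array([u[0],-u[1],-1])
    return C+w*(z-C[2])/w[2]
E
python3 - <<'E'
from h import *
p=ctrl.get_image("top"); im=cv2.cvtColor(p["image"],cv2.COLOR_RGB2BGR)
P={"med":(430.5,72,79),"sq":(483.5,-56.5,79),"wide":(479,-191,79),"nar":(495.5,-307,79)}
t=[]
for n,x in P.items():
    u=proj(p,x)[0]; print(n,u)
    a=int(round(u[0]))-25;b=int(round(u[1]))-20
    c=cv2.resize(im[b:b+40,a:a+50],None,fx=8,fy=7.5,interpolation=cv2.INTER_CUBIC)
    cv2.putText(c,f"{n} {a},{b}",(5,20),0,.6,(0,0,255),2)
    cv2.drawMarker(c,(int((u[0]-a+.5)*8),int((u[1]-b+.5)*7.5)),(0,0,255),0,12)
    t.append(c)
cv2.imwrite("pics/crop1.png",np.vstack([np.hstack(t[:2]),np.hstack(t[2:])]))
E
```

```text
med [167.43769245 263.55509743]
sq [230.9451564  237.14042317]
wide [296.18892037 238.78841341]
nar [352.29872297 230.3952277 ]
```

View pics/crop1.png

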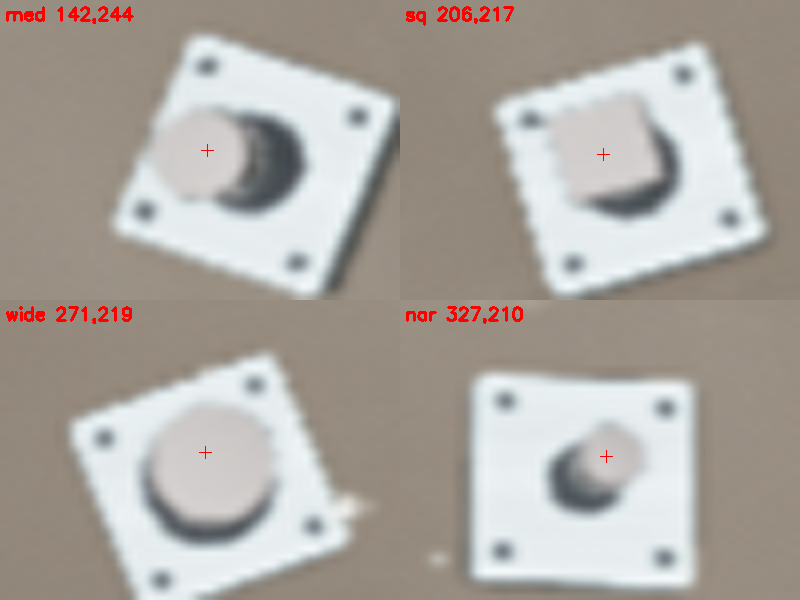

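```bash
cat >> h.py <<'E'
def tool(w,yaw,):  # world delta mm -> tool cm
    w=np.asarray(w,float); c,s=np.cos(yaw),np.sin(yaw)
    return np.array([c*w[0]+s*w[1],-w[2],-s*w[0]+c*w[1]])/10
E
python3 - <<'E'
from h import *
print(ctrl.grip_depth)
p=ctrl.get_image("top"); 
for n,u in dict(med=(166.5,263.9),wide=(297,240.2),nar=(352.75,230.2)).items(): print(n,back(p,u,79).round(1))
yaw=1.15498
s=np.array([262.5,594.6,231.3])
for w in [(440,290,215),(495,-10,200),(494,-306,160)]: print(w,tool(np.array(w)-s,yaw).round(2))
E
```

```text
18.700000000000003
med [429.8  73.9  79. ]
wide [ 476.1 -192.6   79. ]
nar [ 495.9 -307.9   79. ]
(440, 290, 215) [-20.69   1.63 -28.54]
(495, -10, 200) [-45.92   3.13 -45.69]
(494, -306, 160) [-73.03   7.13 -57.56]
```

Request:
apply_moves(motion=[[-3.45,0.27,-4.75,0.1,0],[-6.9,0.54,-9.5,0.2,0],[-10.35,0.81,-14.27,0.3,0],[-13.8,1.1,-19.0,0.4,0],[-17.2,1.4,-23.8,0.5,0],[-20.7,1.6,-28.5,0.6,0],[-24.9,1.9,-31.4,0.7,0],[-29.1,2.1,-34.3,0.8,0],[-33.3,2.4,-37.1,0.9,0],[-37.5,2.6,-40.0,1.0,0],[-41.7,2.9,-42.8,1.1,0],[-45.9,3.1,-45.7,1.155,0],[-50.4,3.8,-47.7,1.155,0],[-54.9,4.5,-49.7,1.155,0],[-59.5,5.1,-51.6,1.155,0],[-64.0,5.8,-53.6,1.155,0],[-68.5,6.5,-55.6,1.155,0],[-73.0,7.1,-57.5,1.155,0],[-73.0,7.1,-57.5,1.155,0],[-73.0,7.1,-57.5,1.155,0]])

```text
clock: 3.5
eef_pos: [493.7, -304.7, 160.1]
tool_rot: [-1.57, 0.0, -0.0]
force: [1.1, 0.1, 0.1]
width: 0.1
```

```bash
cat >> h.py <<'E'
from scipy.spatial.transform import Rotation as Ro
def wristE(p,s):
    T=np.eye(4); T[:3,:3]=Ro.from_euler("xyz",s["tool_rot"]).as_matrix(); T[:3,3]=s["eef_pos"]
    return np.linalg.inv(T@p["tool_from_camera"])
E
cat > look.py <<'E'
from h import *
import sys
s=ctrl.read_state(); p=ctrl.get_image("wrist"); E=wristE(p,s)
print(s["clock"],s["eef_pos"].round(2),s["tool_rot"].round(4),s["force"].round(2),s["width"].round(1))
im=cv2.cvtColor(p["image"],cv2.COLOR_RGB2BGR)
cv2.imwrite(f"pics/{sys.argv[1]}.png",im)
print(p["tool_from_camera"].round(2).tolist())
for n in sys.argv[2:]:
    for f in (ctrl.mark_of,ctrl.search_frame):
        print(n,[(np.round(d["location"],1).tolist(),round(d["confidence"],2)) for d in f(p,f"stopper_{n}_top")[:3]])
for n,x in dict(med=(429.8,73.9,79),wide=(476.1,-192.6,79),nar=(495.9,-307.9,79),tcp=s["eef_pos"]).items():
    print(n,proj(p,x,E).round(1))
q=ctrl.get_image("top");cv2.imwrite(f"pics/{sys.argv[1]}_top.png",cv2.cvtColor(q["image"],cv2.COLOR_RGB2BGR))
import pickle; pickle.dump((p,E),open("w.pkl","wb"))
E
python3 look.py w1 narrow wide
```

```text
Traceback (most recent call last):
  File "look.py", line 4, in <module>
    print(s["clock"],s["eef_pos"].round(2),s["tool_rot"].round(4),s["force"].round(2),s["width"].round(1))
                                                                                      ^^^^^^^^^^^^^^^^
AttributeError: 'float' object has no attribute 'round'
```

```bash
sed -i 's/s\["width"\].round(1)/round(s["width"],1)/' look.py; python3 look.py w1 narrow wide
```

```text
3.55 [ 494.01 -303.88  160.22] [-1.5694e+00 -0.0000e+00  1.5000e-03] [-0.11  0.51  0.03] 0.1
[[1.0, 0.0, 0.0, -1.7], [-0.0, 0.28, -0.96, -143.3], [-0.0, 0.96, 0.28, 69.96], [0.0, 0.0, 0.0, 1.0]]
narrow [([500.6, -306.7, 80.9], 0.59)]
narrow [([495.5, -302.6, 27.9], 0.2)]
wide [([478.0, -188.6, 77.0], 0.71)]
wide [([477.1, -192.0, 79.0], 0.65)]
med [[ 182.9 -338.6]]
wide [[255.4  65.7]]
nar [[282.8 221.8]]
tcp [[281.5 262. ]]
```

View pics/w1.png

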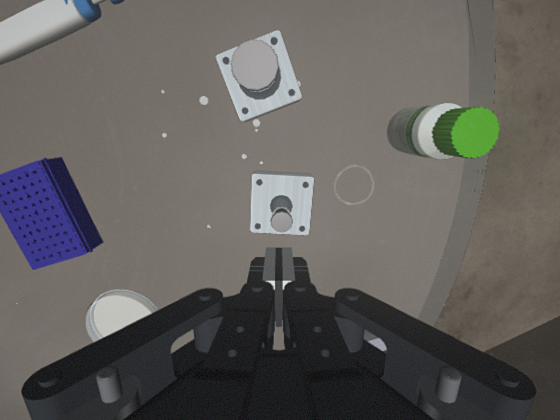

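View pics/w1_top.png

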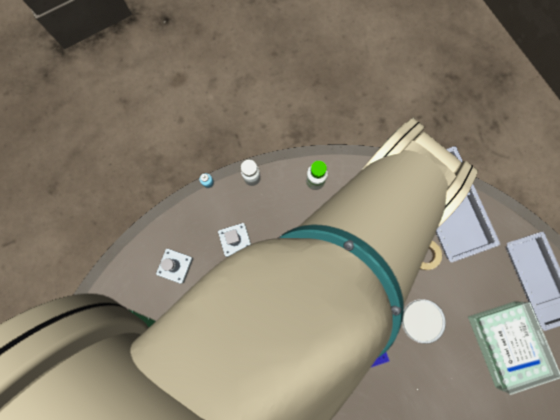

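```bash
python3 - <<'E'
from h import *
import pickle; p,E=pickle.load(open("w.pkl","rb"))
im=p["image"]
g=cv2.cvtColor(im,cv2.COLOR_RGB2BGR)
a=g[190:290,220:340]; b=g[25:125,195:315]
cv2.imwrite("pics/c2.png",np.hstack([cv2.resize(x,(400,333),interpolation=cv2.INTER_CUBIC) for x in (a,b)]))
print(back(p,(281.5,220),79,E),back(p,(256,65),79,E))
X=np.array([494,-303.9,160.2])
for d in [(0,11,0),(0,-11,0),(10,0,0),(-10,0,0)]: print(d,proj(p,X+d,E))
E
```

```text
[ 494.85427581 -306.4223346    79.        ] [ 476.53494187 -192.12461639   79.        ]
(0, 11, 0) [[281.60460129 242.90303012]]
(0, -11, 0) [[281.44634138 280.34441373]]
(10, 0, 0) [[300.20264307 262.00938937]]
(-10, 0, 0) [[262.84210127 261.99452722]]
```

View pics/c2.png

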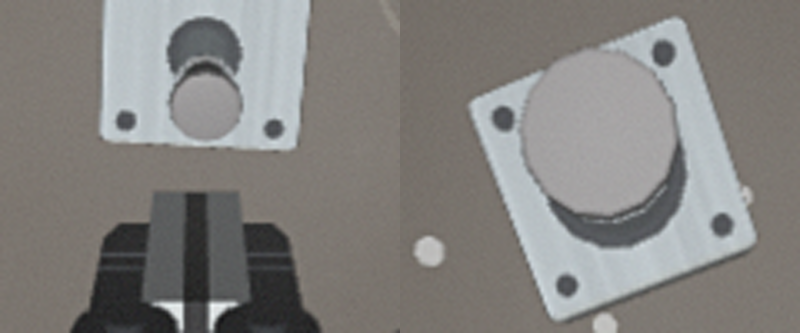

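Request:
apply_moves(motion=[[0.15,1.0,-0.25,0,0],[0.15,3.0,-0.25,0,0],[0.15,5.0,-0.25,0,0],[0.15,6.5,-0.25,0,0],[0.15,7.0,-0.25,0,0],[0.15,7.0,-0.25,0,0],[0.15,7.0,-0.25,0,0],[0.15,7.0,-0.25,0,0]])

```text
clock: 4.85
eef_pos: [495.5, -308.1, 90.9]
tool_rot: [-1.571, -0.001, 0.0]
force: [-0.1, 0.5, 0.2]
width: -0.1
```

```bash
python3 look.py w2 narrow; python3 - <<'E'
import cv2
a=cv2.imread("pics/w2.png")[190:300,210:350]
cv2.imwrite("pics/w2c.png",cv2.resize(a,None,fx=5,fy=5,interpolation=cv2.INTER_CUBIC))
E
```

```text
4.85 [ 495.54 -308.14   90.91] [-1.5714e+00 -1.0000e-03  0.0000e+00] [-0.09  0.49  0.23] -0.1
[[1.0, 0.0, 0.0, -1.7], [-0.0, 0.28, -0.96, -143.31], [-0.0, 0.96, 0.28, 69.96], [0.0, 0.0, 0.0, 1.0]]
narrow [([496.7, -307.0, 77.9], 0.81)]
narrow [([498.4, -300.1, 79.7], 0.61), ([601.2, -233.6, 73.2], 0.58)]
med [[362.1 657.1]]
wide [[240.6  26.9]]
nar [[281.9 252.4]]
tcp [[281.5 262. ]]
```

View pics/w2c.png

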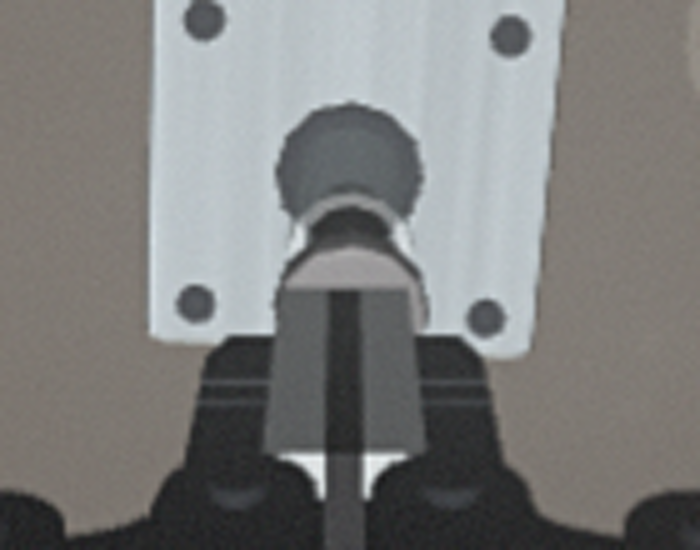

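Request:
apply_moves(motion=[[0.05,0.5,0.05,0,0],[0.05,0.9,0.05,0,0],[0.05,1.0,0.05,0,0],[0.05,1.1,0.05,0,0],[0.05,1.2,0.05,0,0],[0.05,1.3,0.05,0,0],[0.05,1.4,0.05,0,0],[0.05,1.5,0.05,0,0],[0.05,1.6,0.05,0,0],[0.05,1.7,0.05,0,0],[0.05,1.8,0.05,0,0],[0.05,1.9,0.05,0,0],[0.05,2.0,0.05,0,0],[0.05,2.1,0.05,0,0],[0.05,2.15,0.05,0,0],[0.05,2.15,0.05,0,0]])

```text
clock: 7.05
eef_pos: [495.6, -307.4, 68.9]
tool_rot: [-1.571, 0.0, -0.0]
force: [-2.6, 1.2, 5.0]
width: -0.2
```

```bash
python3 look.py w3 narrow; python3 - <<'E'
import cv2
a=cv2.imread("pics/w3.png")[190:300,210:350]
cv2.imwrite("pics/w3c.png",cv2.resize(a,None,fx=5,fy=5,interpolation=cv2.INTER_CUBIC))
E
```

```text
7.05 [ 495.56 -307.39   68.9 ] [-1.5706e+00  1.0000e-04 -1.0000e-04] [-2.55  1.19  4.97] -0.2
[[1.0, 0.0, 0.0, -1.7], [-0.0, 0.28, -0.96, -143.3], [-0.0, 0.96, 0.28, 69.96], [0.0, 0.0, 0.0, 1.0]]
narrow []
narrow []
med [[1060.5 4293.1]]
wide [[233.9  11.5]]
nar [[282.4 271.8]]
tcp [[281.5 262. ]]
```

View pics/w3c.png

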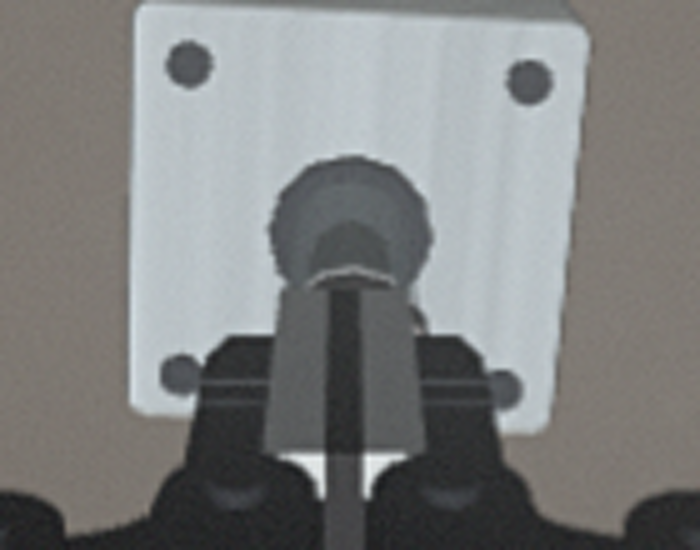

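Request:
apply_moves(motion=[[0,0.06,0,0,0],[0,0.12,0,0,0],[0,0.12,0,0,0],[0,0.12,0,0,0]])

```text
clock: 7.75
eef_pos: [495.6, -307.4, 68.0]
tool_rot: [-1.571, -0.0, -0.0]
force: [-3.4, 1.6, 8.4]
width: -0.0
```

Request:
apply_moves(motion=[[0,-0.3,0,0,0],[0,-1.2,0,0,0],[0,-3.5,0,0,0],[0,-6.5,0,0,0],[-0.8,-6.5,4.7,0,0],[-1.6,-6.5,9.4,0,0],[-2.4,-6.5,14.2,0,0],[-3.3,-6.5,19.0,0,0],[-4.1,-6.5,23.8,0,0],[-4.9,-6.5,28.5,0,0],[-5.7,-6.5,33.3,0,0],[-6.5,-6.5,38.0,0,0],[-6.5,-6.0,38.0,0,0],[-6.5,-4.0,38.0,0,0],[-6.5,-3.0,38.0,0,0],[-6.5,-2.7,38.0,0,0],[-6.5,-2.7,38.0,0,0],[-6.5,-2.7,38.0,0,0]])

```text
clock: 10.0
eef_pos: [431.0, 72.4, 95.0]
tool_rot: [-1.571, -0.001, -0.001]
force: [0.4, 0.9, 0.5]
width: 0.3
```

```bash
python3 look.py w4 medium; python3 - <<'E'
import cv2
a=cv2.imread("pics/w4.png")[190:300,210:350]
cv2.imwrite("pics/w4c.png",cv2.resize(a,None,fx=5,fy=5,interpolation=cv2.INTER_CUBIC))
E
```

```text
10.0 [431.04  72.36  94.97] [-1.5707e+00 -8.0000e-04 -6.0000e-04] [0.39 0.89 0.47] 0.3
[[1.0, 0.0, 0.0, -1.7], [-0.0, 0.28, -0.96, -143.31], [-0.0, 0.96, 0.28, 69.96], [0.0, 0.0, 0.0, 1.0]]
medium [([431.3, 75.2, 75.4], 0.63)]
medium [([434.5, 80.3, 76.1], 0.71)]
med [[279.1 247.5]]
wide [[331.6 524.7]]
nar [[343.5 587.6]]
tcp [[281.5 262. ]]
```

View pics/w4c.png

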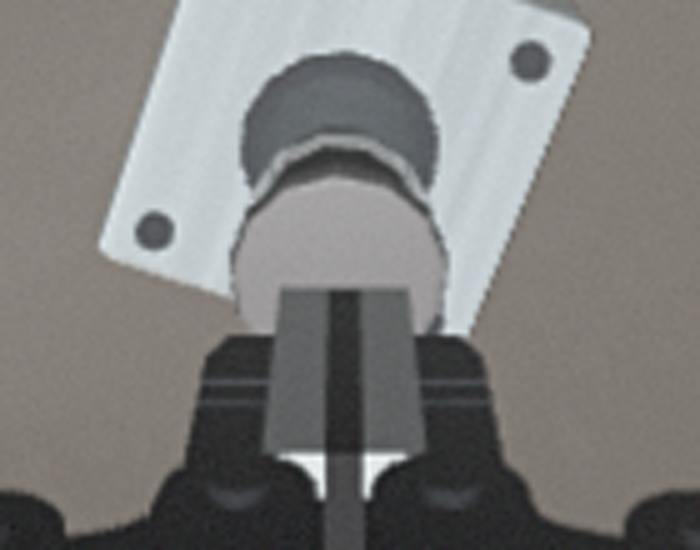

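View pics/w4_top.png

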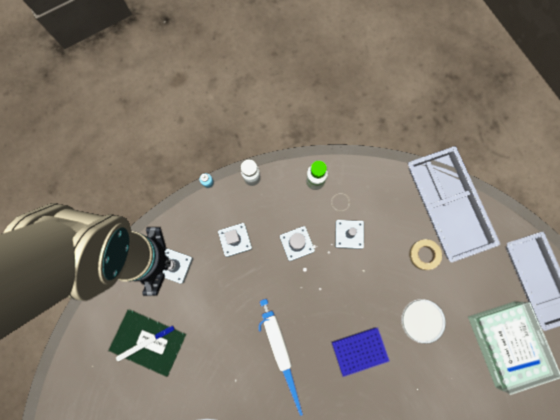

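Request:
apply_moves(motion=[[-0.08,0.3,0.2,0,0],[-0.08,0.9,0.2,0,0],[-0.08,1.3,0.2,0,0],[-0.08,1.4,0.2,0,0],[-0.08,1.5,0.2,0,0],[-0.08,1.6,0.2,0,0],[-0.08,1.7,0.2,0,0],[-0.08,1.8,0.2,0,0],[-0.08,1.9,0.2,0,0],[-0.08,2.0,0.2,0,0],[-0.08,2.1,0.2,0,0],[-0.08,2.2,0.2,0,0],[-0.08,2.3,0.2,0,0],[-0.08,2.4,0.2,0,0],[-0.08,2.5,0.2,0,0],[-0.08,2.6,0.2,0,0],[-0.08,2.6,0.2,0,0],[-0.08,2.6,0.2,0,0]])

```text
clock: 12.45
eef_pos: [429.9, 74.6, 68.7]
tool_rot: [-1.571, -0.0, -0.0]
force: [-0.4, -0.9, 4.8]
width: -0.1
```

Request:
apply_moves(motion=[[0,0.05,0,0,0],[0,0.1,0,0,0],[0,0.1,0,0,0],[0,0.1,0,0,0]])

```text
clock: 12.95
eef_pos: [430.0, 74.6, 67.9]
tool_rot: [-1.571, -0.0, -0.0]
force: [-0.3, -1.3, 7.8]
width: 0.0
```

Request:
apply_moves(motion=[[0,-0.3,0,0,0],[0,-1.2,0,0,0],[0,-3.5,0,0,0],[0,-6.5,0,0,0],[0.8,-6.5,-4.4,0,0],[1.6,-6.5,-8.9,0,0],[2.3,-6.5,-13.3,0,0],[3.1,-6.5,-17.7,0,0],[3.9,-6.5,-22.2,0,0],[4.65,-6.5,-26.6,0,0],[4.65,-6.0,-26.6,0,0],[4.65,-4.0,-26.6,0,0],[4.65,-3.0,-26.6,0,0],[4.65,-2.7,-26.6,0,0],[4.65,-2.7,-26.6,0,0],[4.65,-2.7,-26.6,0,0]])

```text
clock: 14.95
eef_pos: [476.7, -191.4, 95.1]
tool_rot: [-1.571, -0.001, 0.0]
force: [-0.2, -0.2, 0.3]
width: -0.2
```

```bash
python3 look.py w5 wide; python3 - <<'E'
import cv2
a=cv2.imread("pics/w5.png")[190:300,210:350]
cv2.imwrite("pics/w5c.png",cv2.resize(a,None,fx=5,fy=5,interpolation=cv2.INTER_CUBIC))
E
```

```text
14.95 [ 476.71 -191.38   95.06] [-1.5711e+00 -8.0000e-04  3.0000e-04] [-0.18 -0.23  0.27] -0.2
[[1.0, 0.0, 0.0, -1.7], [-0.0, 0.28, -0.96, -143.31], [-0.0, 0.96, 0.28, 69.96], [0.0, 0.0, 0.0, 1.0]]
wide [([473.6, -190.8, 77.7], 0.55)]
wide [([477.0, -182.6, 75.9], 0.56)]
med [[ 175.2 -316.6]]
wide [[280.2 251.7]]
nar [[307.8 400.7]]
tcp [[281.5 262. ]]
```

View pics/w5c.png

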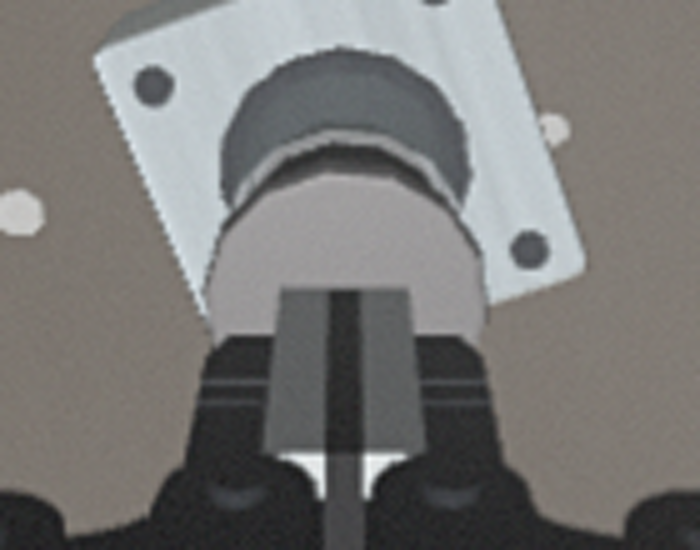

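Request:
apply_moves(motion=[[0,0.3,0,0,0],[0,0.9,0,0,0],[0,1.3,0,0,0],[0,1.4,0,0,0],[0,1.5,0,0,0],[0,1.6,0,0,0],[0,1.7,0,0,0],[0,1.8,0,0,0],[0,1.9,0,0,0],[0,2.0,0,0,0],[0,2.1,0,0,0],[0,2.2,0,0,0],[0,2.3,0,0,0],[0,2.4,0,0,0],[0,2.5,0,0,0],[0,2.6,0,0,0],[0,2.6,0,0,0],[0,2.6,0,0,0]])

```text
clock: 17.4
eef_pos: [476.4, -191.4, 68.8]
tool_rot: [-1.571, -0.0, -0.0]
force: [-0.7, -0.0, 4.8]
width: 0.2
```

Request:
apply_moves(motion=[[0,0.05,0,0,0],[0,0.1,0,0,0],[0,0.1,0,0,0],[0,0.1,0,0,0]])

```text
clock: 17.9
eef_pos: [476.5, -191.5, 68.0]
tool_rot: [-1.571, -0.0, -0.0]
force: [-0.5, 1.2, 7.4]
width: 0.0
```

Request:
apply_moves(motion=[[0,-0.3,0,0,0],[0,-1.2,0,0,0],[0,-3.5,0,0,0],[0,-7.5,0,0,0],[0,-10.0,4.0,0,0],[0,-12.0,9.0,0,0],[0,-14.0,14.0,0,0],[0,-16.0,19.5,0,0],[-1,-16.0,25,0,0],[-2,-16.0,30.5,0,0],[-3,-16.0,36,0,0],[-4,-16.0,41.5,0,0],[-5,-16.0,47,0,0],[-6,-16.0,52,0,0],[-6,-16.0,57,0,0],[-6,-16.0,60,0,0],[-6,-16.0,60,0,0]])

```text
clock: 20.02
eef_pos: [415.0, 411.3, 227.2]
tool_rot: [-1.57, 0.001, 0.005]
force: [0.8, -0.1, -0.3]
width: -0.0
```

```bash
python3 - <<'E'
from h import *
s=ctrl.read_state(); print(s["clock"],s["eef_pos"],s["force"])
sc=ctrl.get_image("scene"); cv2.imwrite("pics/sceneF.png",cv2.cvtColor(sc["image"],cv2.COLOR_RGB2BGR))
p=ctrl.get_image("top"); im=cv2.cvtColor(p["image"],cv2.COLOR_RGB2BGR); cv2.imwrite("pics/topF.png",im)
old=cv2.imread("pics/top0.png"); os=cv2.imread("pics/scene0.png"); ns=cv2.imread("pics/sceneF.png")
t=[]
for o,n in ((old,im),):
  for a,b in ((142,244),(206,217),(271,219),(327,210)):
    t.append(np.vstack([cv2.resize(x[b:b+40,a:a+50],(200,160),interpolation=cv2.INTER_CUBIC) for x in (o,n)]))
u=np.hstack([cv2.resize(x[175:275,160:340],(400,222),interpolation=cv2.INTER_CUBIC) for x in (os,ns)])
cv2.imwrite("pics/cmp.png",np.vstack([np.hstack(t),u]))
for pic in (p,sc):
  for q in ["stopper_narrow_top","stopper_medium_top","stopper_wide_top","stopper_square_top","block_narrow","block_medium","block_wide"]:
    print(q,[(np.round(d["location"],1).tolist(),round(d["confidence"],2)) for d in ctrl.mark_of(pic,q)[:1]])
E
```

```text
20.025 [414.99723975 411.34266605 227.18866655] [ 0.77791218 -0.06066697 -0.25613188]
stopper_narrow_top [([497.1, -304.9, 66.8], 0.62)]
stopper_medium_top [([430.7, 75.2, 70.7], 0.7)]
stopper_wide_top [([475.6, -192.8, 69.2], 0.73)]
stopper_square_top [([484.1, -58.0, 76.1], 0.46)]
block_narrow [([496.5, -308.0, 1.5], 0.72)]
block_medium [([435.0, 76.9, -0.7], 0.9)]
block_wide [([474.9, -190.9, -2.3], 0.68)]
stopper_narrow_top []
stopper_medium_top [([427.8, 65.6, 63.9], 0.4)]
stopper_wide_top [([474.8, -191.7, 70.0], 0.47)]
stopper_square_top [([483.6, -54.8, 79.4], 0.58)]
block_narrow [([495.5, -309.8, -3.4], 0.59)]
block_medium [([433.5, 76.2, -3.5], 0.7)]
block_wide [([481.3, -186.2, 2.8], 0.87)]
```

View pics/cmp.png

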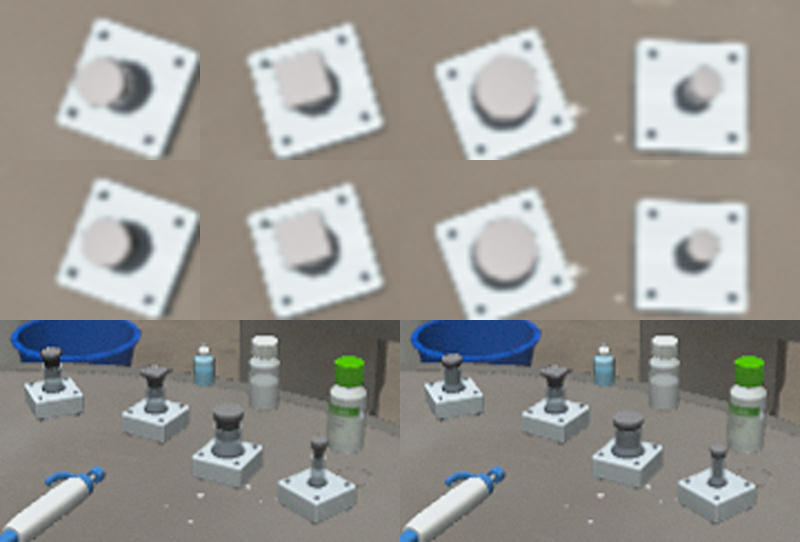

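View pics/topF.png

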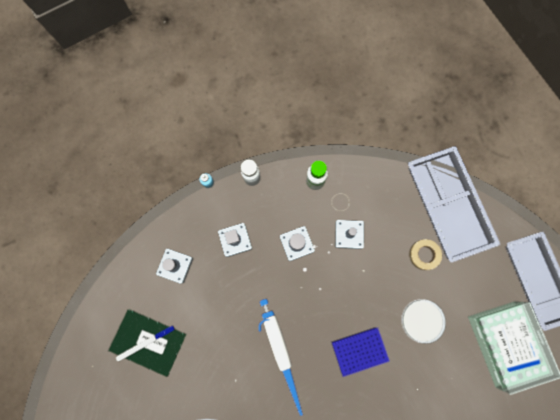

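The before/after crops show the three round stoppers lower: no glass gap shows, and the caps now sit nearer the block centres. The square one, the blocks and the other objects are unchanged. I'm handing in the job.

```bash
python3 -c "
from cell import ctrl
print(ctrl.finish_job())"
```

```text
the job is handed in; nothing more can be done
None
```

I pressed the three round stoppers home with the closed fingertips, in the order narrow, medium, wide, and handed the job in at about 20 s of the 43 s allowed.

- **Seating:** at the end of each press the tip was at about 68 mm height with 7.4–8.4 N upward force. The last millimetre of each press stiffened by about 3–4 N/mm. That matches the washer rate given, so each cap was on its rim.
- **After letting go:** the top-camera network put the cap tops at about 67 (narrow), 71 (medium) and 69 mm (wide), against 70 mm nominal and a 4 mm error. The square cap read 76 mm, the same as before.
- **Surroundings:** before/after pictures showed the blocks, the square stopper and the other objects unmoved, and the arm was clear of everything.
- **Checks that disagreed:** in the scene view the network missed the narrow cap, and gave the medium cap a low-confidence 64 mm. The force readings and the pictures contradict that medium figure. There was also a small sideways force, up to about 3.4 N, while pressing the narrow stopper; its block did not visibly move.

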